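# Hold the nested portion cups over the scale

### The job

Nest one of the two steel portion cups fully inside the other on the table, then take the pair by the lower cup, lift it over the white pasta tray and bring it upright over the middle of the kitchen scale's round pan. Stop with the cups hovering about a centimetre above the pan, never touching the scale with them, so that the cook can zero it, and finish while still holding the pair there. Keep the cups upright and leave everything else standing where it is.

Things in the scene. Friction and masses are not known exactly. Their poses are not given: they have to be found in the camera images.
- cup_a: One of two identical empty steel stacking cups, round, mouth up, 80 mm tall, wall 3 mm, 0.10 to 0.20 kg. Origin: centre of the underside, z up its axis; yaw is arbitrary. Outside: a cone 31 mm across at the base, 54 mm at height 54 mm; a shoulder out to 62 mm at height 58 mm; a straight collar of 62 mm above; round the rim a rolled bead 67 mm across, from 74 mm height to the top.
- cup_b: The other steel cup, identical to cup_a; either may go into the other. A cup lowered into the other stops when its shoulder rests on the lower cup's rim: its origin is then about 25 mm above the lower cup's origin and the pair is 105 mm tall. It is held there by its weight only. Fingers on the lower bead carry both. Both stand on the table at the start.
- beaker: A plain white ceramic beaker without handle, 74 mm rim diameter, 70 mm tall; stands among the steel cups and is not part of the job. Origin: centre of the underside.
- tray: White slatted open-topped plastic pasta tray, 400 mm long (its x), 140 mm wide (its y), 100 mm tall, standing loose (1.3 kg) on the table between the cups and the scale, with a wooden stamp (70 mm tall) and a small jar (75 mm tall) in it, both lower than its walls. Origin: centre of the underside, z up.
- scale: Black electronic kitchen scale, 200 mm (its x) by 150 mm (its y), body 28 mm high, fixed on the table, with a round steel pan on it. Origin: centre of the underside.
- pan (a point): Centre of the top face of the scale's round steel pan, 130 mm diameter, 40 mm above the table, level.
- bowl: Terracotta bowl, 130 mm wide, 60 mm tall, at the back right. Origin: centre of the underside. A bystander.
- spoon: Wooden spoon, 240 mm long, lying at the left. A bystander.
- mill: Dark wooden pepper mill, 140 mm tall, 56 mm wide, standing back left. Origin: centre of the underside. A bystander.
- oil: Green glass oil bottle, 200 mm tall, 60 mm wide, far right. Origin: centre of the underside. A bystander.
- stamp: Wooden pasta stamp, 70 mm tall, 52 mm wide, standing in the tray. Origin: centre of the underside. A bystander.
- spice_jar: Small glass jar with steel cap, 75 mm tall, 48 mm wide, standing in the tray. Origin: centre of the underside. A bystander.

How it is judged:
By the outcome, as a careful person would: the job done as asked, in the order asked, and still so for the second after the job is handed in, while the arm keeps its last pose, push and grip.
It also fails if it takes over 58 s, if anything falls off the work surface, if the arm or the gripper's body presses on something with over 40 N, if the wrist force passes 120 N, or if a joint passes its speed limit or range.

### The arm

A 6-joint arm with a two-finger parallel gripper is mounted at the origin on the work surface. World frame = base frame: x ahead of the robot, y to its left, z up, the work surface at z = 0. Lengths are in mm, angles in rad, forces in N, time in s.
With the tool pointing down it reaches from about 300 to 750 mm from the base axis. Payload 8.5 kg.
Tool frame: the origin (TCP) lies on the front face of the gripper's body, between the roots of the fingers; the fingertips stand 64 mm ahead of it and the grasp point (between the pads) lies 45 mm ahead of it; z points along the fingers, y is the line along which they close (so a half turn about z gives the same grasp; the last joint's range is limited). The gripper opens to 88 mm and grips with 3 to 60 N. Pads are 18 mm wide; open, the fingers measure 123 mm over their backs; the gripper's body (75 mm by 187 mm) begins 45 mm behind the grasp point.
Start: joints at [-1.377, 0.381, 1.297, -0, 1.464, -0.215], TCP at [218.622, -504.663, 302.748] pointing down, gripper open.
Joint ranges: [-3.11, 3.11], [-0.89, 2.33], [0.22, 2.48], [-1.42, 4.56], [0.17, 2.85], [-2.88, 2.88]. Speed limits (rad/s): [2.39, 2.39, 3.14, 3.14, 3.14, 3.14].

### API

Orientations are given as [roll, pitch, yaw] about the fixed x, y, z axes, in that order (R = Rz(yaw) Ry(pitch) Rx(roll)).
In Python, from station import manip, optics, outline_of, spot_point gives the robot as it stands.
- The arm moves only by the tool servo_tool, never from a script. Its argument "commands" is text: rows parted by semicolons, each of 7 numbers parted by spaces: the closure, from 0 (fully open) to 1 (shut), then the shift along the world's x, y, z in units of 200 mm (1.0 is 200 mm), then the turn, a rotation vector about the world's x, y, z in units of 45 degrees (1.0 is 45 degrees). A call has 1 to 10 rows; each row shifts and turns the commanded pose from where the row before left it; what a row does not reach is not made up. A row lasts 1/12 s, in which the tool goes at most 41.7 mm and 7.16 degrees, less where a joint would pass 70% of its speed; a pose out of reach is approached as far as the arm can. A call with a number of a shift or a turn outside -1 to 1 is refused whole. A call with a gripper value outside its range is refused whole. The fingers move at their own pace and stop on an object; "squeeze" is the grip in N (left out, the last holds). Time passes only in rows, so rows that do not move let the fingers close. It gives the time, the measured TCP pose, the force, the opening and the grip force at its end, in the units of the state.
- manip.sense(): the state, without advancing time (a new reading comes with each control period).
- optics.camera(name): name is "scene" or "top" or "wrist"; returns a dict with "image" (400x640x3 uint8, red, green, blue), "intrinsics" (3x3 intrinsics, pixels), "eye" and "attitude" of the camera in the world. Camera axes: x right, y down, z forward; pixel columns grow to the right and rows downward; lengths in mm; the calibration is good to about 2 mm. A picture is of the moment at which its call begins. There is no depth.
- manip.job_done(): hands the job in; it is judged then, once.
Trained networks look in a picture, given as the dict that the camera call returned (one of the last four; its "shot" number tells which), for a name from the list of things; names that differ only in an ending like _2 or _b are one class to them, and where a whole thing is asked for, a point or a joint stands for the part that bears it (a point fixed in the world has none). Each returns a list of dicts, best first, with "conf" (0 to 1); they miss things now and then, are a little off and sometimes report something else, mostly with a low value. They report only what shows in the picture. A call takes as long as a camera call.
- outline_of(picture, query): "pixels" (400x640 bool, what is visible of it) and "box" ([centre column, centre row, width, height] in pixels, round what is visible of it).
- spot_point(picture, query): "xy" ([column, row] in pixels: a listed point, or the origin of a listed thing).
The state is a dict: "t": time; "joint_positions": joint angles; "qd": joint speeds; "joint_efforts": joint torques, N m; "eef_pos": TCP position; "tool_rot": TCP orientation; "contact_force": force on the tool from outside, world axes, zero at the start; "wrist_torque": the same for the moment, N m; "width": finger opening in mm; "grip_force": force on a finger pad.
Only numpy, scipy, OpenCV 4.12 (cv2) and the standard library are available. Lean on these libraries where they do the work, as an engineer would, in place of code of your own. Each camera call takes 0.05 s, during which the arm holds its last target. There are 200 camera calls.

## Working session

There is one attempt and no reset: what is moved stays moved. The work goes in short steps, Python scripts to look and compute and a tool call to move; the robot and the scene stay as the last step left them, time stands still between calls to the robot, and variables do not carry over. Pictures are saved under pics/ and viewed, at most 10 in all, crops included, and the job is handed in when it is done.

Besides the shell and the picture viewer there is one more tool, called after "Emit:" as name(argument=value, ...) on one line, values as JSON. servo_tool: Moves the arm, as the interface text tells. Its arguments: {"type":"object","properties":{"commands":{"type":"string"},"squeeze":{"type":"number"}},"required":["commands"]}

```bash
mkdir -p pics
cat > h.py <<'E'
import numpy as np,cv2
from station import manip,optics,outline_of,spot_point
def ray(p,uv):
    K=np.array(p["intrinsics"]);R=np.array(p["attitude"])
    if R.shape!=(3,3):
        from scipy.spatial.transform import Rotation as Ro
        R=Ro.from_euler('xyz',R).as_matrix()
    d=R@np.linalg.solve(K,[uv[0],uv[1],1.]);return np.array(p["eye"],float),d
def at(p,uv,z):
    e,d=ray(p,uv);return e+d*(z-e[2])/d[2]
def shot(name,fn=None):
    p=optics.camera(name)
    if fn: cv2.imwrite('pics/'+fn,p["image"][:,:,::-1])
    return p
E
python3 - <<'E'
from h import *
s=manip.sense();print(s)
for n in("top","scene"):
    p=shot(n,n+"0.png");print(n,np.round(p["eye"]),np.round(p["attitude"],3).tolist(),np.round(p["intrinsics"],1).tolist())
    for q,z in(("cup_a",0),("beaker",0),("tray",0),("pan",40),("scale",0),("bowl",0),("mill",0),("oil",0),("spoon",0),("stamp",0),("spice_jar",0)):
        for r in spot_point(p,q)[:3]: print(q,round(r["conf"],2),np.round(r["xy"]),np.round(at(p,r["xy"],z)[:2]))
E
```

```text
{'t': 0.0, 'joint_positions': array([-1.37731728e+00,  3.81186991e-01,  1.29825406e+00, -1.44058878e-06,
        1.46361575e+00, -2.15299803e-01]), 'qd': array([-8.27141720e-04, -6.88721804e-05, -7.04585923e-04, -1.24579450e-03,
       -8.34579625e-04,  4.92183283e-04]), 'joint_efforts': array([ 1.41967462e-04, -4.37924552e+01, -2.24553019e+01,  7.13346899e-02,
        3.53180431e-02, -1.12055889e-04]), 'eef_pos': array([ 218.57858963, -504.49026554,  302.14480743]), 'tool_rot': array([-3.14016200e+00, -3.11401934e-04,  4.08778777e-01]), 'contact_force': array([-1.10722533,  0.30548335, -0.19855682]), 'wrist_torque': array([-0.01699475, -0.02500574, -0.00880735]), 'grip_force': 0.0, 'width': 87.8720524150028}
top [ 275.  -63. 1655.] [-2.961, -0.002, -1.594] [[457.6, 0.0, 322.0], [0.0, 457.6, 196.0], [0.0, 0.0, 1.0]]
cup_a 0.72 [349. 198.] [ 568. -172.]
cup_a 0.65 [357. 241.] [ 408. -196.]
beaker 0.55 [402. 217.] [ 494. -362.]
tray 0.85 [306. 212.] [521. -12.]
tray 0.57 [452. 203.] [ 541. -548.]
pan 0.85 [226. 208.] [536. 273.]
scale 0.95 [226. 213.] [522. 279.]
bowl 0.78 [366. 153.] [ 738. -242.]
bowl 0.17 [308. 211.] [523. -19.]
mill 0.76 [180. 175.] [668. 450.]
oil 0.85 [453. 201.] [ 548. -553.]
spoon 0.83 [173. 244.] [414. 468.]
stamp 0.67 [307. 181.] [637. -20.]
spice_jar 0.66 [304. 249.] [384.  -2.]
spice_jar 0.19 [224. 210.] [533. 288.]
scene [1059. -389. 1031.] [-2.59, -0.006, 0.936] [[374.1, 0.0, 330.4], [0.0, 374.1, 207.7], [0.0, 0.0, 1.0]]
cup_a 0.88 [260. 204.] [ 404. -183.]
cup_a 0.77 [288. 237.] [ 560. -177.]
cup_a 0.65 [174. 306.] [ 553. -547.]
beaker 0.64 [225. 251.] [ 488. -355.]
tray 0.58 [325. 205.] [532. -15.]
pan 0.64 [396. 155.] [534. 282.]
scale 0.93 [391. 159.] [515. 284.]
bowl 0.83 [305. 301.] [ 758. -246.]
mill 0.9 [456. 166.] [673. 448.]
oil 0.6 [173. 306.] [ 551. -550.]
stamp 0.73 [343. 225.] [626. -14.]
spice_jar 0.57 [303. 175.] [391.  -5.]
```

```bash
python3 -c "
import cv2,numpy as np
cv2.imwrite('pics/both.png',cv2.resize(np.vstack([cv2.imread('pics/top0.png'),cv2.imread('pics/scene0.png')]),(480,600)))"
```

```text
(no output)
```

View pics/top0.png

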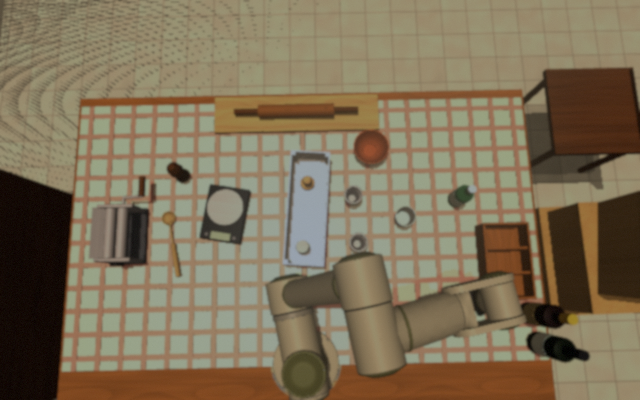

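View pics/scene0.png

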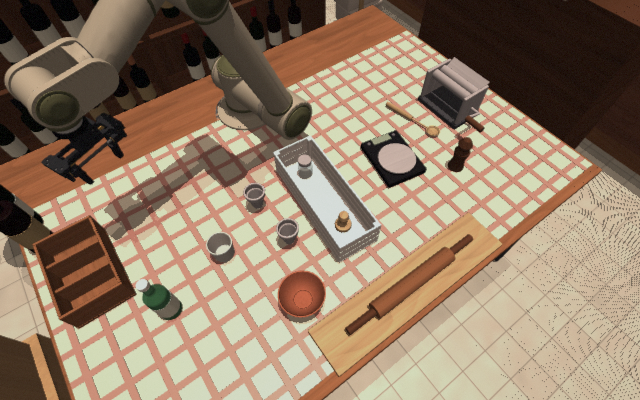

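The top view shows the cups at about (353,197) and (358,243), the beaker at (404,217), the tray at (307,210) and the pan at (226,208). The scene view agrees: cups at (288,230) and (255,197), beaker at (220,248). I'll move over the cups for a closer look.

Emit:
servo_tool(commands="0 0.11 0.13 0 0 0 0.1;0 0.11 0.13 0 0 0 0.1;0 0.11 0.13 0 0 0 0.1;0 0.11 0.13 0 0 0 0.1;0 0.11 0.13 0 0 0 0.1;0 0.11 0.13 0 0 0 0.1;0 0.11 0.13 0 0 0 0.1;0 0.11 0.13 0 0 0 0.1;0 0.11 0.13 0 0 0 0.1;0 0.11 0.13 0 0 0 0.1", squeeze=25)

```text
t: 2.03
eef_pos: [439.5, -243.2, 302.9]
tool_rot: [3.141, 0.0, 1.198]
contact_force: [0.4, -0.1, 0.8]
width: 88.3
grip_force: 0.0
```

Run:
```python
from h import *
print(manip.sense()["eef_pos"])
for n in("wrist","scene"):
    p=shot(n,n+"1.png");print(n,np.round(p["eye"]),np.round(np.array(p["attitude"]),2).tolist())
    for q in("cup_a","beaker","tray"):
        for r in outline_of(p,q)[:3]: print(q,round(r["conf"],2),np.round(r["box"]))
        for r in spot_point(p,q)[:3]: print(" spot",round(r["conf"],2),np.round(r["xy"]),np.round(at(p,r["xy"],0)[:2]))
```

```text
[ 439.45846279 -243.19192867  302.91515414]
wrist [ 467. -172.  386.] [2.84, -0.0, -0.37]
cup_a 0.75 [427.  63.  80.  80.]
cup_a 0.66 [263. 146.  69.  70.]
 spot 0.61 [272. 138.] [ 402. -189.]
 spot 0.6 [404.  72.] [ 570. -176.]
beaker 0.69 [397. 251.  62.  72.]
 spot 0.73 [388. 234.] [ 494. -359.]
tray 0.95 [216.  31. 260.  62.]
scene [1059. -389. 1031.] [-2.59, -0.01, 0.94]
cup_a 0.84 [254. 196.  24.  28.]
cup_a 0.66 [285. 232.  25.  30.]
 spot 0.97 [287. 239.] [ 564. -182.]
 spot 0.9 [256. 203.] [ 395. -193.]
beaker 0.91 [221. 246.  27.  29.]
 spot 0.84 [226. 253.] [ 495. -355.]
tray 0.98 [327. 200. 107. 125.]
tray 0.54 [303. 296.  44.  45.]
tray 0.43 [305. 167.  13.  18.]
 spot 0.98 [322. 206.] [529. -25.]
```

View pics/wrist1.png

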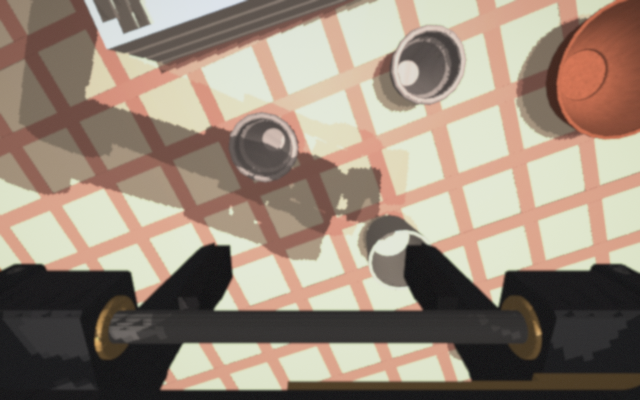

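The wrist view shows cup A's rim at (264,147), cup B's at (428,64), the beaker at (397,250) and the tray wall at the top left. I'll fit the cup silhouettes.

```bash
cat >> h.py <<'E'
from scipy.optimize import minimize
PROF=[(0,15.5),(54,27),(58,31),(74,33.5),(80,33.5)]
def sil(p,xyz,prof=PROF):
    t=np.linspace(0,2*np.pi,48,endpoint=False)
    P=np.vstack([np.c_[xyz[0]+r*np.cos(t),xyz[1]+r*np.sin(t),np.full(48,xyz[2]+h)] for h,r in prof])
    e,_=ray(p,(0,0));M=np.linalg.inv(np.stack([ray(p,u)[1] for u in((0,0),(1,0),(0,1))],1))
    # direction = a*d00+b*d10+c*d01, a+b+c=1 -> u=b, v=c
    w=(P-e)@M.T;w/=w.sum(1,keepdims=True)
    return w[:,1:3]
def fit(p,mask,x0,z=0,prof=PROF):
    def cost(x):
        m=np.zeros((400*4,640*4),np.uint8)
        h=cv2.convexHull(((sil(p,(x[0],x[1],z),prof)+.5)*4*16).astype(np.int32))
        cv2.fillConvexPoly(m,h,1,shift=4)
        m=cv2.resize(m.astype(np.float32),(640,400),interpolation=cv2.INTER_AREA)
        return np.abs(m-mask).sum()/max(mask.sum(),1)
    r=minimize(cost,x0,method='Nelder-Mead',options=dict(initial_simplex=np.array([x0,[x0[0]+8,x0[1]],[x0[0],x0[1]+8]]),xatol=.1,fatol=1e-4))
    return r.x,r.fun
E
python3 - <<'E'
from h import *
for n in("wrist","scene"):
    p=shot(n)
    for r in outline_of(p,"cup_a")[:2]:
        x0=at(p,r["box"][:2],60)[:2]; print(n,round(r["conf"],2),*fit(p,r["pixels"].astype(np.float32),x0))
p=optics.camera("top")
for r in outline_of(p,"tray")[:1]:
    print(cv2.minAreaRect(np.argwhere(r["pixels"])[:,::-1].astype(np.float32)), [np.round(at(p,c,100)[:2]) for c in cv2.boxPoints(cv2.minAreaRect(np.argwhere(r["pixels"])[:,::-1].astype(np.float32)))])
E
```

```text
wrist 0.9 [ 570.23595991 -178.40081082] 0.062407564371824265
wrist 0.78 [ 404.15199302 -191.46773708] 0.08264193683862686
scene 0.95 [ 569.80476615 -178.34883725] 0.05478896200656891
scene 0.67 [ 401.46516679 -190.43203342] 0.06308005005121231
((306.1607360839844, 207.5963134765625), (42.142005920410156, 115.9644546508789), 3.532294273376465) [array([329.,  69.]), array([732.,  41.]), array([ 719., -107.]), array([318., -72.])]
```

Emit:
servo_tool(commands="0 -0.06 0.09 0 0 0 0;0 -0.06 0.09 0 0 0 0;0 -0.06 0.08 -0.1 0 0 0;0 0 0 -0.1 0 0 0;0 0 0 -0.1 0 0 0;0 0 0 -0.1 0 0 0;0 0 0 -0.1 0 0 0;0 0 0 -0.05 0 0 0;0 0 0 0 0 0 0;0 0 0 0 0 0 0")

```text
t: 3.87
eef_pos: [402.7, -192.7, 192.8]
tool_rot: [-3.141, -0.0, 1.194]
contact_force: [-0.2, 0.1, 0.3]
width: 88.1
grip_force: 0.0
```

Run:
```python
from h import *
p=shot("wrist","w2.png")
for r in outline_of(p,"cup_a")[:2]:
    x0=at(p,r["box"][:2],60)[:2]; print(round(r["conf"],2),np.round(r["box"]),*fit(p,r["pixels"].astype(np.float32),x0))
```

```text
0.81 [557. 102. 151. 116.] [ 569.9731474  -178.11749107] 0.0601239837706089
0.62 [318. 218. 100.  99.] [ 403.37672154 -191.41421932] 0.06539847701787949
```

View pics/w2.png

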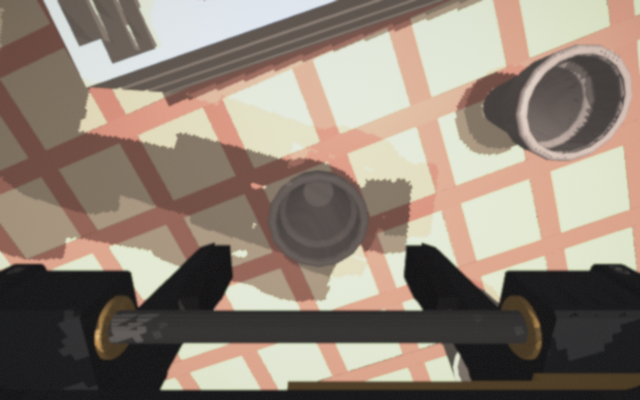

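Cup A's rim is at (318,218), midway between the fingers at columns 220 and 415. Cup B's is at (572,102). I'll descend and close.

Emit:
servo_tool(commands="0 0.004 0.006 -0.1 0 0 0;0 0 0 -0.1 0 0 0;0 0 0 -0.1 0 0 0;0 0 0 0 0 0 0;1 0 0 0 0 0 0;1 0 0 0 0 0 0;1 0 0 0 0 0 0;1 0 0 0 0 0 0;1 0 0 0 0 0 0;1 0 0 0 0 0 0")

```text
t: 4.8
eef_pos: [403.8, -191.8, 133.8]
tool_rot: [3.139, 0.001, 1.194]
contact_force: [-0.8, -0.2, 8.0]
width: 65.0
grip_force: 25.0
```

Emit:
servo_tool(commands="1 0 0 0.05 0 0 0;1 0 0 0.1 0 0 0;1 0 0 0.1 0 0 0;1 0 0 0.12 0 0 0;1 0 0 0.12 0 0 0;1 0 0 0.12 0 0 0;1 0 0 0.1 0 0 0;1 0 0 0 0 0 0;1 0 0 0 0 0 0")

```text
t: 5.55
eef_pos: [403.3, -191.4, 274.9]
tool_rot: [3.14, 0.0, 1.194]
contact_force: [0.1, 0.5, -2.6]
width: 65.1
grip_force: 25.0
```

Run:
```python
from h import *
s=manip.sense();T=s["eef_pos"];print(T,s["width"],s["grip_force"],s["contact_force"])
ims=[]
for n in("wrist","scene"):
    p=shot(n);ims.append(p["image"][:,:,::-1])
    for r in outline_of(p,"cup_a")[:2]:
        for z in(0,T[2]-132):
            x0=at(p,r["box"][:2],60+z)[:2]; print(n,round(r["conf"],2),np.round(r["box"]),z,*fit(p,r["pixels"].astype(np.float32),x0,z))
cv2.imwrite('pics/c3.png',np.hstack([ims[0][50:,100:500],cv2.resize(ims[1][100:275,170:370],(400,350))]))
```

```text
[ 403.30862257 -191.35900337  274.93603759] 65.1324650133669 24.999722689390182 [ 0.1037629   0.46113559 -2.58716291]
wrist 0.67 [317. 252. 137. 122.] 0 [ 387.09832892 -227.83444374] 0.6964515447616577
wrist 0.67 [317. 252. 137. 122.] 142.9360375911536 [ 403.93901039 -190.50358388] 0.14405374228954315
scene 0.64 [287. 231.  26.  24.] 0 [ 569.64257502 -177.43079383] 0.08338068425655365
scene 0.64 [287. 231.  26.  24.] 142.9360375911536 [ 634.91014301 -205.35167902] 0.47286930680274963
scene 0.58 [344. 223.  12.  20.] 0 [636.14718009 -23.99758972] 1.1919642686843872
scene 0.58 [344. 223.  12.  20.] 142.9360375911536 [693.20105284 -73.7404683 ] 1.985119104385376
```

View pics/c3.png

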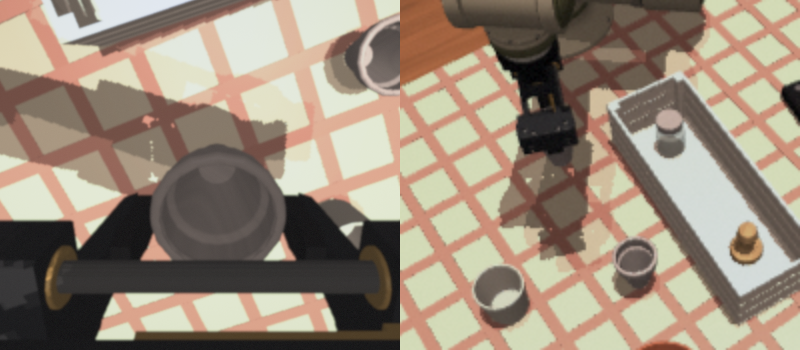

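Cup A is held upright between the fingers, with its rim at crop (218,205). Cup B still stands at (635,258) in the right half. I'll move over it.

Emit:
servo_tool(commands="1 0.07 0.006 0 0 0 0;1 0.14 0.011 0 0 0 0;1 0.14 0.011 0 0 0 0;1 0.14 0.011 0 0 0 0;1 0.14 0.011 0 0 0 0;1 0.14 0.011 0 0 0 0;1 0.064 0.005 0 0 0 0;1 0 0 0 0 0 0;1 0 0 0 0 0 0;1 0 0 0 0 0 0")

```text
t: 6.58
eef_pos: [569.4, -178.3, 274.0]
tool_rot: [-3.14, -0.0, 1.194]
contact_force: [0.1, -0.1, -2.2]
width: 64.9
grip_force: 25.0
```

Run:
```python
from h import *
s=manip.sense();T=s["eef_pos"];print(T,s["tool_rot"])
ims=[]
for n in("wrist","scene"):
    p=shot(n);ims.append(p["image"][:,:,::-1])
    for r in outline_of(p,"cup_a")[:2]:
        for z in(0,T[2]-133):
            x0=at(p,r["box"][:2],60+z)[:2]; print(n,round(r["conf"],2),np.round(r["box"]),z,*fit(p,r["pixels"].astype(np.float32),x0,z))
cv2.imwrite('pics/c4.png',np.hstack([ims[0][50:,100:500],cv2.resize(ims[1][100:275,170:370],(400,350))]))
```

```text
[ 569.40228159 -178.27732923  274.03914132] [-3.13971162e+00 -4.38073037e-05  1.19399837e+00]
wrist 0.66 [320. 177.  76.  53.] 0 [ 571.16920251 -178.0620991 ] 0.6290901303291321
wrist 0.66 [320. 177.  76.  53.] 141.03914132254812 [ 577.12212469 -158.43548702] 5.0449676513671875
wrist 0.63 [316. 252. 135. 120.] 0 [ 552.57480802 -214.48171512] 0.69503253698349
wrist 0.63 [316. 252. 135. 120.] 141.03914132254812 [ 569.61179166 -177.44984202] 0.12892937660217285
scene 0.6 [286. 232.  26.  26.] 0 [ 569.69002627 -177.34372656] 0.13435272872447968
scene 0.6 [286. 232.  26.  26.] 141.03914132254812 [ 636.18232831 -205.62440407] 0.5368170738220215
```

View pics/c4.png

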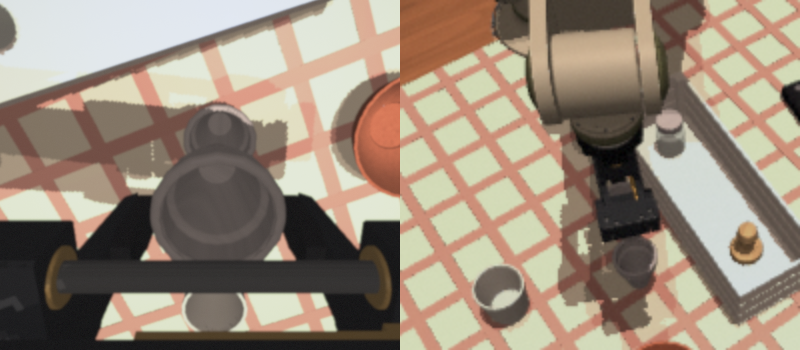

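Cup A sits directly above cup B, within about 1 mm. I'll lower it.

Emit:
servo_tool(commands="1 0.002 -0.002 -0.08 0 0 0;1 0 0 -0.1 0 0 0;1 0 0 -0.1 0 0 0;1 0 0 -0.08 0 0 0;1 0 0 -0.06 0 0 0;1 0 0 -0.05 0 0 0;1 0 0 -0.03 0 0 0;1 0 0 0 0 0 0;1 0 0 0 0 0 0")

```text
t: 7.53
eef_pos: [570.7, -178.8, 175.2]
tool_rot: [3.141, 0.0, 1.194]
contact_force: [0.8, -0.1, -1.4]
width: 64.5
grip_force: 25.0
```

Emit:
servo_tool(commands="1 0 0 -0.02 0 0 0;1 0 0 -0.02 0 0 0;1 0 0 0 0 0 0;1 0 0 0 0 0 0")

```text
t: 7.87
eef_pos: [570.6, -178.6, 166.7]
tool_rot: [-3.141, -0.0, 1.194]
contact_force: [-1.0, 0.0, -1.5]
width: 64.9
grip_force: 25.0
```

Emit:
servo_tool(commands="1 0 0 -0.015 0 0 0;1 0 0 -0.01 0 0 0;1 0 0 0 0 0 0;1 0 0 0 0 0 0")

```text
t: 8.2
eef_pos: [570.6, -178.6, 161.6]
tool_rot: [-3.141, -0.0, 1.194]
contact_force: [-0.7, -0.7, -1.7]
width: 64.7
grip_force: 25.0
```

Emit:
servo_tool(commands="1 0 0 -0.01 0 0 0;1 0 0 0 0 0 0;1 0 0 0 0 0 0")

```text
t: 8.45
eef_pos: [570.7, -178.7, 159.8]
tool_rot: [3.141, 0.0, 1.194]
contact_force: [1.3, -0.4, -1.4]
width: 65.2
grip_force: 25.0
```

Emit:
servo_tool(commands="1 0 0 -0.008 0 0 0;1 0 0 0 0 0 0;1 0 0 0 0 0 0")

```text
t: 8.7
eef_pos: [571.1, -178.9, 159.3]
tool_rot: [3.139, 0.0, 1.194]
contact_force: [-0.6, -0.1, 6.2]
width: 65.3
grip_force: 25.0
```

Contact (6 N up) came at the expected nested height. I'll open and check.

Emit:
servo_tool(commands="0 0 0 0 0 0 0;0 0 0 0 0 0 0;0 0 0 0 0 0 0;0 0 0 0 0 0 0;0 0 0 0 0 0 0;0 0 0 0 0 0 0")

```text
t: 9.2
eef_pos: [570.6, -178.6, 158.0]
tool_rot: [-3.141, -0.0, 1.194]
contact_force: [0.4, 1.1, 0.7]
width: 88.4
grip_force: 0.0
```

Run:
```python
from h import *
ims=[]
for n in("wrist","scene"):
    p=shot(n);ims.append(p["image"][:,:,::-1])
    for r in outline_of(p,"cup_a")[:2]:
            print(n,round(r["conf"],2),np.round(r["box"]),*fit(p,r["pixels"].astype(np.float32),at(p,r["box"][:2],85)[:2],25),*fit(p,r["pixels"].astype(np.float32),at(p,r["box"][:2],85)[:2],0,[(0,15.5),(54,27),(74,33.5),(105,33.5)]))
cv2.imwrite('pics/c5.png',np.hstack([ims[0][50:,100:500],cv2.resize(ims[1][100:275,170:370],(400,350))]))
```

```text
wrist 0.61 [319. 252. 138. 119.] [ 570.70160116 -178.36653992] 0.12438777834177017 [ 570.7131473 -178.4708018] 0.20006024837493896
wrist 0.6 [318. 206. 113.  45.] [ 573.30575795 -173.09558909] 11.647439956665039 [ 570.97956037 -177.41479828] 12.253534317016602
scene 0.61 [284. 219.  13.  13.] [ 525.21190154 -160.52307106] 3.012396812438965 [ 544.68209752 -155.53769346] 3.7066116333007812
scene 0.23 [394. 160.  67.  54.] [602.9959127  209.35293614] 0.7928181886672974 [594.9099752  231.02090489] 0.7536867260932922
```

View pics/c5.png

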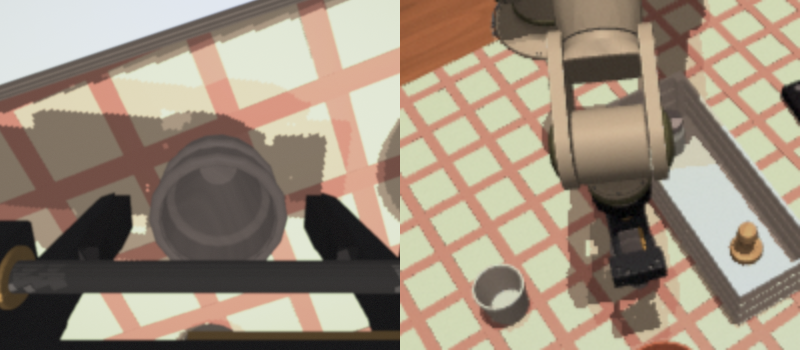

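The upper cup is concentric and seated: rim at crop (220,205), lower bead just showing beneath it, fingers clear. I'll go down to the lower bead and grip it.

Emit:
servo_tool(commands="0 0 0 -0.04 0 0 0;0 0 0 -0.05 0 0 0;0 0 0 -0.035 0 0 0;0 0 0 0 0 0 0;1 0 0 0 0 0 0;1 0 0 0 0 0 0;1 0 0 0 0 0 0;1 0 0 0 0 0 0;1 0 0 0 0 0 0;1 0 0 0 0 0 0", squeeze=30)

```text
t: 10.23
eef_pos: [570.7, -178.7, 133.5]
tool_rot: [3.141, 0.0, 1.194]
contact_force: [-0.4, 1.2, 1.5]
width: 64.9
grip_force: 30.0
```

Emit:
servo_tool(commands="1 0 0 0.03 0 0 0;1 0 0 0.06 0 0 0;1 0 0 0.08 0 0 0;1 0 0 0.03 0 0 0;1 0 0 0 0 0 0;1 0 0 0 0 0 0")

```text
t: 10.73
eef_pos: [570.4, -178.6, 172.8]
tool_rot: [-3.141, -0.0, 1.194]
contact_force: [-0.3, -0.1, -2.8]
width: 64.3
grip_force: 30.0
```

Run:
```python
from h import *
s=manip.sense();print(s["eef_pos"],s["contact_force"])
ims=[]
for n in("wrist","scene"):
    p=shot(n);ims.append(p["image"][:,:,::-1])
cv2.imwrite('pics/c6.png',np.hstack([ims[0][50:,100:500],cv2.resize(ims[1][100:275,170:370],(400,350))]))
```

```text
[ 570.43634507 -178.56977507  172.83348809] [-0.26597923 -0.06726968 -2.80503901]
```

View pics/c6.png

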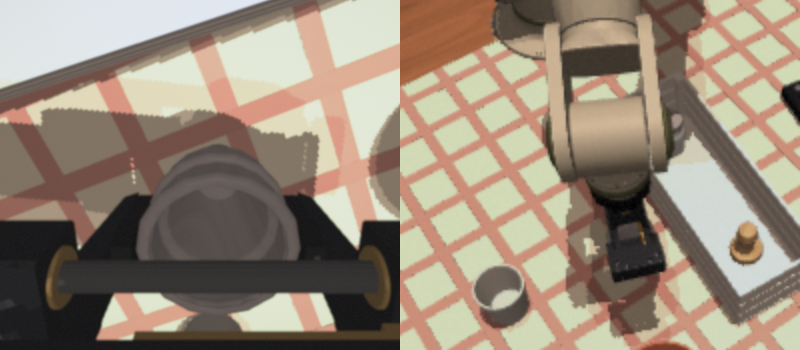

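The pair hangs together in the fingers, with the lower bead at crop (220,165) and the upper rim above it. I'll lift clear and carry it over the tray.

Emit:
servo_tool(commands="1 0 0 0.05 0 0 0;1 0 0 0.1 0 0 0;1 0 0 0.1 0 0 0;1 0 0 0.1 0 0 0;1 0 0 0.1 0 0 0;1 0 0 0.1 0 0 0;1 0 0 0.06 0 0 0;1 0 0 0.02 0 0 0;1 0 0 0 0 0 0")

```text
t: 11.58
eef_pos: [570.7, -178.7, 300.0]
tool_rot: [3.14, 0.0, 1.194]
contact_force: [0.5, -0.4, -3.0]
width: 64.3
grip_force: 30.0
```

Emit:
servo_tool(commands="1 0 0.04 0 0 0 0;1 0 0.08 0 0 0 0;1 -0.01 0.12 0 0 0 0;1 -0.01 0.12 0 0 0 0;1 -0.01 0.12 0 0 0 0;1 -0.01 0.12 0 0 0 0;1 -0.01 0.12 0 0 0 0;1 -0.01 0.12 0 0 0 0;1 -0.01 0.12 0 0 0 0;1 -0.01 0.12 0 0 0 0")

```text
t: 12.42
eef_pos: [553.7, 39.9, 298.3]
tool_rot: [-3.14, 0.0, 1.195]
contact_force: [-0.8, 0.2, -3.8]
width: 64.8
grip_force: 30.0
```

Emit:
servo_tool(commands="1 -0.01 0.12 0 0 0 0;1 -0.01 0.12 0 0 0 0;1 -0.01 0.12 0 0 0 0;1 -0.01 0.12 0 0 0 0;1 -0.01 0.12 0 0 0 0;1 -0.01 0.08 0 0 0 0;1 0 0.04 0 0 0 0;1 0 0 0 0 0 0;1 0 0 0 0 0 0")

```text
t: 13.17
eef_pos: [542.3, 181.6, 298.7]
tool_rot: [-3.141, 0.001, 1.195]
contact_force: [1.8, -0.3, -3.8]
width: 64.3
grip_force: 30.0
```

Run:
```python
from h import *
s=manip.sense();print(s["eef_pos"],s["contact_force"],s["width"])
ims=[]
D=[(0,65.)]
for n in("wrist","scene","top"):
    p=shot(n);ims.append(p["image"][:,:,::-1])
    for r in spot_point(p,"pan")[:2]: print(n,round(r["conf"],2),np.round(r["xy"]),at(p,r["xy"],40)[:2])
    for r in outline_of(p,"scale")[:1]:
        print(" scale",np.round(r["box"]))
        c=cv2.boxPoints(cv2.minAreaRect(np.argwhere(r["pixels"])[:,::-1].astype(np.float32)))
        print(" ",[np.round(at(p,u,28)[:2]).tolist() for u in c])
    cv2.imwrite(f'pics/{n}7.png',ims[-1])
cv2.imwrite('pics/c7.png',np.hstack([cv2.resize(ims[0],(400,250)),cv2.resize(ims[1][70:195,300:500],(400,250))]))
```

```text
[542.27976404 181.55822351 298.67016334] [ 1.81630701 -0.31025417 -3.76709723] 64.32233622174425
wrist 0.59 [278.  90.] [537.95893759 279.04462932]
 scale [258.  89. 222. 177.]
  [[440.0, 376.0], [631.0, 338.0], [613.0, 191.0], [394.0, 230.0]]
scene 0.8 [396. 154.] [530.65083184 288.22204785]
 scale [394. 161.  67.  52.]
  [[414.0, 215.0], [397.0, 391.0], [637.0, 335.0], [643.0, 177.0]]
top 0.48 [228. 207.] [538.07872378 264.61239326]
top 0.48 [306. 210.] [519.40739972 -13.97649682]
 scale [210. 219.  20.  43.]
  [[435.0, 375.0], [585.0, 333.0], [572.0, 293.0], [422.0, 336.0]]
```

View pics/c7.png

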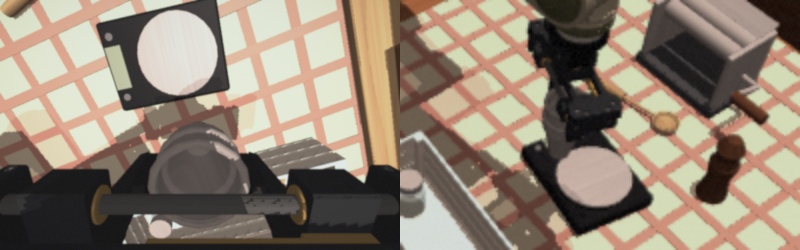

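The pan is in full view in the wrist picture (half-size centre about (177,52)), and the pair hangs upright. I'll fit the pan's circle precisely.

Run:
```python
from h import *
for n,c0 in(("wrist",(283,83)),("scene",(398,158))):
    p=shot(n);im=p["image"]
    m=cv2.inRange(im.astype(np.int32).min(2).astype(np.uint8),120,255)
    sm=outline_of(p,"scale")[0]["pixels"].astype(np.uint8)
    hull=np.zeros_like(sm);cv2.fillConvexPoly(hull,cv2.convexHull(np.argwhere(sm)[:,::-1].astype(np.int32)),1)
    m[hull==0]=0; m=cv2.morphologyEx(m,cv2.MORPH_OPEN,np.ones((5,5)) if n=="wrist" else np.ones((3,3)))
    k,l,st,ce=cv2.connectedComponentsWithStats(m);i=1+np.argmax(st[1:,4])
    c=cv2.convexHull(np.argwhere(l==i)[:,::-1].astype(np.int32))
    pts=np.array([at(p,u[0],40)[:2] for u in c])
    A=np.c_[2*pts,np.ones(len(pts))];s=np.linalg.lstsq(A,(pts**2).sum(1),rcond=None)[0]
    r=np.sqrt(s[2]+s[0]**2+s[1]**2);print(n,st[i],"centre",s[:2],"r",r,"resid",np.abs(np.hypot(*(pts-s[:2]).T)-r).max())
```

```text
Traceback (most recent call last):
IndexError: list index out of range
```

```bash
cat > pan.py <<'E'
from h import *
for n,c0 in(("wrist",(283,83)),("scene",(398,158))):
    p=shot(n);im=p["image"]
    for th in(120,140):
        m=cv2.inRange(im.min(2),th,255)
        m=cv2.morphologyEx(m,cv2.MORPH_OPEN,np.ones((5,5)) if n=="wrist" else np.ones((3,3)))
        k,l,st,ce=cv2.connectedComponentsWithStats(m);i=l[c0[1],c0[0]]
        if i==0: print(n,th,"bg",im[c0[1],c0[0]]);continue
        c=cv2.convexHull(np.argwhere(l==i)[:,::-1].astype(np.int32))
        pts=np.array([at(p,u[0],40)[:2] for u in c])
        s=np.linalg.lstsq(np.c_[2*pts,np.ones(len(pts))],(pts**2).sum(1),rcond=None)[0]
        r=np.sqrt(s[2]+s[0]**2+s[1]**2);print(n,th,st[i],"centre",s[:2],"r",r,"resid",np.abs(np.hypot(*(pts-s[:2]).T)-r).max())
E
python3 pan.py
```

```text
wrist 120 [  219    16   129   136 13782] centre [543.48239953 278.81188768] r 64.97614107657682 resid 0.6291680688769219
wrist 140 [  219    16   128   136 13621] centre [543.54256121 278.94591317] r 64.5888837456109 resid 0.4682618981493647
scene 120 [   34    55   558   345 70735] centre [483.8874426   20.99438796] r 792.7578035775878 resid 315.6410337628426
scene 140 [379 144  46  29 921] centre [547.4241295  291.20945316] r 69.77007973814752 resid 13.460195037579822
```

Emit:
servo_tool(commands="1 0.006 0.07 0 0 0 0;1 0 0.11 0 0 0 0;1 0 0.12 0 0 0 0;1 0 0.11 0 0 0 0;1 0 0.06 0 0 0 0;1 0 0.017 0 0 0 0;1 0 0 0 0 0 0;1 0 0 0 0 0 0;1 0 0 0 0 0 0")

```text
t: 14.57
eef_pos: [544.0, 277.8, 299.2]
tool_rot: [3.141, 0.0, 1.193]
contact_force: [0.2, 0.6, -3.8]
width: 64.6
grip_force: 30.0
```

Emit:
servo_tool(commands="1 0 0 -0.05 0 0 0;1 0 0 -0.08 0 0 0;1 0 0 -0.1 0 0 0;1 0 0 -0.1 0 0 0;1 0 0 -0.08 0 0 0;1 0 0 -0.04 0 0 0;1 0 0 0 0 0 0;1 0 0 0 0 0 0")

```text
t: 15.23
eef_pos: [544.1, 278.4, 209.4]
tool_rot: [3.141, -0.0, 1.194]
contact_force: [0.2, -0.3, -2.4]
width: 64.7
grip_force: 30.0
```

Run:
```python
from h import *
for i in range(3):
    s=manip.sense();T=s["eef_pos"];print(T,s["tool_rot"],s["contact_force"]);p=shot("wrist" if i else "scene")
PR=[(0,15.5),(54,27),(58,31),(74,33.5),(105,33.5)]
for n in("wrist","scene"):
    p=shot(n)
    for r in outline_of(p,"cup_a")[:2]:
        print(n,round(r["conf"],2),np.round(r["box"]),*fit(p,r["pixels"].astype(np.float32),T[:2],T[2]-133.5,PR),*fit(p,r["pixels"].astype(np.float32),T[:2],T[2]-108.5))
```

```text
[544.05648994 278.42444489 209.36239673] [ 3.14147423e+00 -5.47433031e-05  1.19366333e+00] [ 0.2493798  -0.28122838 -2.36971878]
[544.24247892 278.6257265  210.02469975] [ 3.14033149e+00 -9.75720416e-04  1.19387767e+00] [ 0.05441939 -0.25602573 -2.72202218]
[544.26852527 278.68166085 210.30220245] [ 3.13987994e+00 -1.32917961e-03  1.19395612e+00] [-0.29958228  0.10323315 -3.03210888]
wrist 0.69 [317. 288. 166. 153.] [544.10117641 278.36285611] 0.5226266980171204 [544.16334265 278.51538715] 0.4131724238395691
wrist 0.61 [318. 221. 130.  57.] [544.34914353 278.83050336] 11.879022598266602 [546.87586367 284.91172024] 11.215807914733887
scene 0.54 [400. 145.  16.  19.] [545.78764167 274.76089306] 2.6805124282836914 [557.14310565 260.91466256] 2.0155279636383057
scene 0.51 [399. 131.  10.  16.] [504.61478102 315.11755385] 4.236931800842285 [520.04896655 296.22833748] 3.2778408527374268
```

Emit:
servo_tool(commands="1 0 0 -0.04 0 0 0;1 0 0 -0.04 0 0 0;1 0 0 -0.03 0 0 0;1 0 0 -0.02 0 0 0;1 0 0 0 0 0 0;1 0 0 0 0 0 0;1 0 0 0 0 0 0")

```text
t: 16.17
eef_pos: [544.0, 278.8, 183.3]
tool_rot: [3.141, -0.0, 1.194]
contact_force: [0.7, -0.5, -2.7]
width: 64.6
grip_force: 30.0
```

Run:
```python
from h import *
z=[]
for i in range(4):
    p=shot("wrist" if i<3 else "scene");z.append(manip.sense()["eef_pos"])
print(np.mean(z,0),manip.sense()["contact_force"])
im=p["image"][:,:,::-1].copy()
P=[(0,15.5),(54,27),(58,31),(74,33.5),(80,33.5)]
big=cv2.resize(im[85:195,340:460],(600,550),interpolation=cv2.INTER_CUBIC);b2=big.copy()
T=np.mean(z,0)
for xyz,pr in(((T[0],T[1],T[2]-133.5),PROF[:1]),((543.5,279,40),[(0,65)]),((543.5,279,40),[(0,15.5)])):
    q=(sil(p,xyz,pr)-[340,85]+.5)*5
    cv2.polylines(b2,[q.astype(np.int32)],True,(0,0,255) if pr[0][1]<60 else (255,0,0),1)
cv2.imwrite('pics/c8.png',np.hstack([big[:,100:500],b2[:,100:500]]))
```

```text
[543.94027194 278.77253283 183.46665122] [ 0.56112692  0.57017999 -3.56765941]
```

View pics/c8.png

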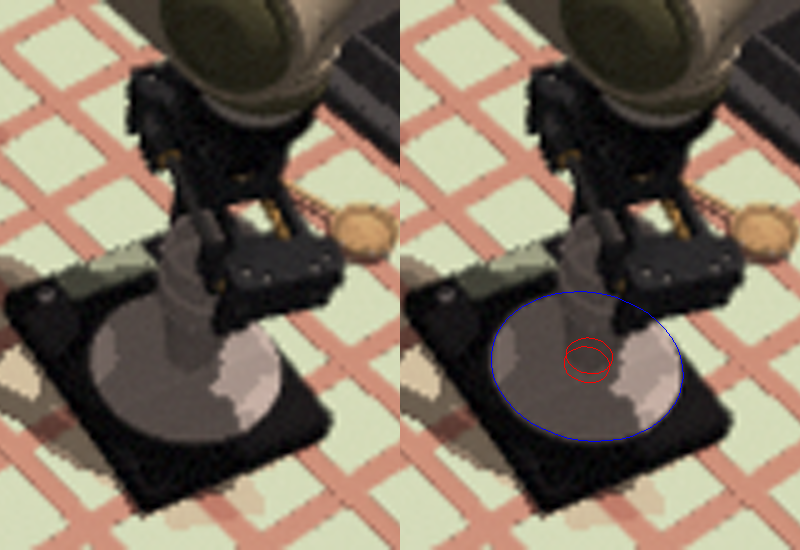

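The pan outline matches the picture. The cup's base at (187,372) matches the predicted position 10 mm above the pan, upright and centred, and the force is only the pair's weight, so nothing is touching. I'll hand it in.

```bash
python3 -c "
from station import manip
print(manip.job_done())"
```

```text
the job is handed in; nothing more can be done
None
```

I handed the job in with the nested cups held upright by the lower cup, about 10 mm above the middle of the scale's pan and not touching it, at about 16 s of the 58 s allowed.

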